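# Unhook the divider plate and fit it in the block mould

### The arm

A 6-joint arm with a two-finger parallel gripper is mounted at the origin on the work surface. World frame = base frame: x ahead of the robot, y to its left, z up, the work surface at z = 0. Lengths are in mm, angles in rad, forces in N, time in s.
With the tool pointing down it reaches from about 400 to 925 mm from the base axis. Payload 12.5 kg.
Tool frame: the origin (TCP) lies midway between the tips of the shut fingers; the grasp point (between the pads) lies ctrl.grasp_offset behind it (ctrl.grasp_offset is the distance from the TCP to the grasp point, in mm); z points along the fingers, y is the line along which they close (so a half turn about z gives the same grasp; the last joint's range is limited). The gripper opens to 95 mm and grips with 3 to 60 N. Pads are 20 mm wide; open, the fingers measure 119 mm over their backs; the gripper's body (75 mm by 180 mm) begins 59 mm behind the grasp point.
Start: joints at [1.231, 0.491, 1.559, -0, 1.092, -0.106], TCP at [144.779, 608.018, 214.661] pointing down, gripper open.
Joint ranges: [-3.1, 3.1], [-0.84, 2.19], [0.05, 2.79], [-1.13, 4.28], [0.06, 2.93], [-2.69, 2.69]. Speed limits (rad/s): [2.22, 2.22, 2.79, 3.14, 3.14, 3.14].

### API

Orientations are given as a unit quaternion [w, x, y, z].
In Python, from workcell import ctrl gives the robot as it stands.
- The arm moves only by the tool jog_arm, never from a script. Its argument "targets" is a list of rows, each a list of 2 entries, a list of its own where there are three numbers: the shift along the tool's x, y, z in cm, then the turn, a rotation vector about the tool's x, y, z in rad. In form: [[[x, y, z], [wx, wy, wz]], ...]. A call has 1 to 5 rows; each row is the pose to reach, as a shift and turn from the pose commanded when the call began, along the tool's axes at that moment; what a row does not reach only later rows make up. A row lasts 1/12 s, in which the tool goes at most 41.7 mm and 7.16 degrees, less where a joint would pass 70% of its speed; a pose out of reach is approached as far as the arm can. A call with a gripper value outside its range is refused whole. "hand" is the finger opening in cm, from 0 to 9.51, set as the call begins (left out, the last holds). The fingers move at their own pace and stop on an object; "squeeze" is the grip in N (left out, the last holds). Time passes only in rows, so rows that repeat a pose let the fingers close. It gives the time, the measured TCP pose, the force, the opening and the grip force at its end, in the units of the state.
- ctrl.observe(): the state, without advancing time (a new reading comes with each control period).
- ctrl.capture(name): name is "scene" or "top" or "wrist"; returns the picture (400x640x3 uint8, red, green, blue); there is no depth.
- ctrl.camera_model(name): a dict with "K" (3x3 intrinsics, pixels), "R" (3x3) and "t" (3): a world point X has camera coordinates R X + t. Camera axes: x right, y down, z forward; pixel columns grow to the right and rows downward; lengths in mm; the calibration is good to about 2 mm. A picture is of the moment at which its call begins: read the wrist's pose just before it. camera_model takes no time and is no camera call; for the wrist camera it gives the pose at the moment of the call.
- ctrl.job_done(): hands the job in; it is judged then, once.
The state is a dict: "clock": time; "qpos": joint angles; "dq": joint speeds; "effort": joint torques, N m; "tool_pos": TCP position; "eef_rot": TCP orientation; "force": force on the tool from outside, world axes, zero at the start; "ft_torque": the same for the moment, N m; "gripper_width": finger opening in mm; "finger_force": force on a finger pad.
Only numpy, scipy, OpenCV 4.12 (cv2) and the standard library are available. Lean on these libraries where they do the work, as an engineer would, in place of code of your own. Each camera call takes 0.05 s, during which the arm holds its last target. There are 200 camera calls.

### The job

Take the white divider plate off the barbed hook of the steel drip stand: raise it, tilt it and back it over the barb gently, feeling your way without straining the hook. Then lower it upright into the guide slot across the middle of the rectangular cheese mould until it stands fully home on the mould's floor, without dropping or ramming it, and let go. Leave everything else where it stands.

Things in the scene. Friction and masses are not known exactly. Their poses are not given: they have to be found in the camera images.
- divider: Loose white plastic plate, 90 to 170 g, 10 mm thick (its x). Lower panel 80 mm wide (y), z 0 to 70 mm; above it a handle 50 mm wide, z 70 to 146, pierced by a hanging window. Origin: centre of the underside, z up. Symmetric, either face may lead. It starts hanging upright on the hook, its x axis along the rod, at x 30 to 36 mm of the stand.
- window (a point): Centre of the plate's hanging window, 30 mm wide (y) and 16 mm tall (plate z 70 to 86), same axes as the plate. At the start the window's top edge rests on the level hook rod, which passes through.
- tab (a point): Grip point on the solid tab above the window (tab: plate z 86 to 146 mm, this point at z 134), same axes as the plate. Pinch its 10 mm thickness (x) or 50 mm width (y). Fingertips less than about 20 mm above the window meet the rising hook tip.
- stand: Fixed steel drip stand. Origin: on the table under the axis of its post; x is the direction in which the hook points, z up. Base plate 130 x 100 x 12 mm (x -35 to 95 mm), post 24 x 30 mm with its top at z 140 mm. Rigid; the plate must not load hook or stand with more than 15 N.
- rod (a point): Where the hook rod leaves the post: 12 mm from the post's axis, on the rod's axis (z 125 mm); axes of the stand. The rod is round, 8 mm in diameter, level along +x up to an elbow. It is clamped at a different reach each time: the elbow lies anywhere from 53 to 93 mm along x from this point (65 to 105 mm from the post's axis), which is not measured and must be felt or seen.
- rod_mid (a point): Point on the rod's axis 40 mm from the post's axis; axes of the stand. Beyond the elbow the rod rises, still towards +x, for 24 mm at 32 to 44 degrees (not measured). Its end has a 5 mm thick barb 6 mm back and 5.5 mm up from the rod's axis, so it is 12 mm across: 4 mm below the risen axis, 8 above. The window cannot pass it upright; tilted like the rising rod, plate top leaning back over the post, it can, just.
- mould: Fixed cream plastic open-topped rectangular mould, 200 (x) x 97 (y) x 76 (z) mm outside, walls and floor 6 mm thick, inside 85 mm wide in y. Origin: centre of its underside, z up. In the middle of its length two pairs of upright ribs on the long walls leave a 15 mm wide guide slot (along x) for the plate, whose x axis then lies along the mould's x axis, either way round; the ribs end at z 64 mm and flare open over the next 8 mm.
- slot (a point): Point on the mould's inner floor (6 mm above its underside), centre of the guide slot; same axes as the mould. The plate is home when its underside stands here.
- follower: Bystander: loose cream disc, 90 mm in diameter, with a bar handle on top, 36 mm tall in all; origin centre of underside.
- rennet: Bystander: loose amber bottle, 44 mm in diameter, 85 mm tall; origin centre of underside.
- beaker: Bystander: loose steel beaker, 70 mm in diameter, 80 mm tall; origin centre of underside.
- brush: Bystander: loose brush, about 170 mm long, lying on the table; origin at its underside.
- cheese: Bystander: loose small cheese, 114 mm in diameter, 42 mm tall; origin centre of underside.
- cup: Bystander: loose white bowl, 90 mm in diameter, 60 mm tall; origin centre of underside.
Not all that is in view belongs to the job. Several things have the shape of the divider; the one meant has the colours described above.

How it is judged (in metres and radians):
On the way, in this order (a step that is already met when the one before it is completed fails the run):
1. the plate is off the hook and well clear of the stand (horizontal distance between divider and stand above 0.16 m and contact force between divider and stand below 0.1 N), for 0.2 s.
2. the plate stands in the guide slot, home on the mould's floor (horizontal distance between divider and slot below 0.006 m and z of divider in the frame of slot below 0.004 m and angle between divider's own z axis and vertical below 0.15 rad), for 0.2 s.
At the end, for the whole second after the job is handed in: The divider plate stands in the mould's guide slot: underside within 4 mm of the floor, within 6 mm of the slot's centre, upright and square within 0.15 rad, at rest and released (all of step 2 and z of divider in the frame of slot above -0.004 m and angle between the x axis of divider and the x axis of mould, either way round below 0.15 rad and linear speed of divider below 0.02 m/s and contact force between divider and the fingers below 0.05 N); the robot touches nothing.
It fails at once if the plate strains the hook or stand (more than 15 N between them) (contact force between divider and stand above 15 N).
It fails at once if the plate is dropped or rammed into the mould (more than 30 N between them) (contact force between divider and mould above 30 N).
It fails at once if the robot shoves the stand or the mould (more than 25 N) (contact force between any of the arm, the fingers and stand above 25 N or contact force between any of the arm, the fingers and mould above 25 N).
It fails at once if a bystander is moved by more than 30 mm (distance of any of follower, rennet, beaker, brush, cheese, cup from where it was at the start of the episode above 0.03 m).
It also fails if it takes over 72 s, if anything falls off the work surface, if the arm or the gripper's body presses on something with over 40 N, if the wrist force passes 120 N, or if a joint passes its speed limit or range.

## Working session

There is one attempt and no reset: what is moved stays moved. The work goes in short steps, Python scripts to look and compute and a tool call to move; the robot and the scene stay as the last step left them, time stands still between calls to the robot, and variables do not carry over. Pictures are saved under pics/ and viewed, at most 10 in all, crops included, and the job is handed in when it is done.

Besides the shell and the picture viewer there is one more tool, called after ">>>" by a JSON object that holds its "method" and its "body". jog_arm: Moves the arm, as the interface text tells. Its arguments: {"type":"object","properties":{"targets":{"type":"array"},"hand":{"type":"number"},"squeeze":{"type":"number"}},"required":["targets"]}

```bash
ls; mkdir -p pics; python3 - <<'E'
from workcell import ctrl
import cv2
print(ctrl.observe(), ctrl.grasp_offset)
for n in("scene","top"):
    cv2.imwrite(f"pics/{n}0.png",ctrl.capture(n)[:,:,::-1]); m=ctrl.camera_model(n); print(n,m)
E
```

```text
pics
{'clock': 0.0, 'qpos': array([ 1.23138121e+00,  4.91562449e-01,  1.55947299e+00, -1.07428203e-05,
        1.09171365e+00, -1.05600337e-01]), 'dq': array([ 0.0002764 ,  0.00011266,  0.00017232, -0.00058648,  0.00209481,
        0.00124722]), 'effort': array([-6.05133464e-04, -6.12642932e+01, -2.58177692e+01,  6.91834255e-02,
        4.83019010e-02, -1.19616770e-04]), 'tool_pos': array([144.70006344, 607.75190818, 214.05185393]), 'eef_rot': array([-1.22951293e-04,  1.16638790e-01,  9.93174234e-01, -5.65015317e-04]), 'force': array([ 1.10189791, -0.11139655,  0.28212621]), 'ft_torque': array([-0.02189517,  0.05620563, -0.05501708]), 'finger_force': 0.0, 'gripper_width': 95.33215280576879} 18.8
scene {'K': array([[378.57636257,   0.        , 314.69621287],
       [  0.        , 378.57636257, 203.62127592],
       [  0.        ,   0.        ,   1.        ]]), 'R': array([[-0.45412775,  0.89086297, -0.01145231],
       [ 0.61623548,  0.30479781, -0.72619014],
       [-0.64344527, -0.33684041, -0.68739852]]), 't': array([ 229.68737799, -249.77503877, 1392.56681469])}
top {'K': array([[379.4106753 ,   0.        , 321.3100001 ],
       [  0.        , 379.4106753 , 199.20416592],
       [  0.        ,   0.        ,   1.        ]]), 'R': array([[ 0.00513965, -0.99983355,  0.01750587],
       [-0.98891282, -0.00768003, -0.1482985 ],
       [ 0.14840827, -0.01654958, -0.98878769]]), 't': array([ -3.5739325 , 532.62023764, 966.917798  ])}
```

View pics/scene0.png

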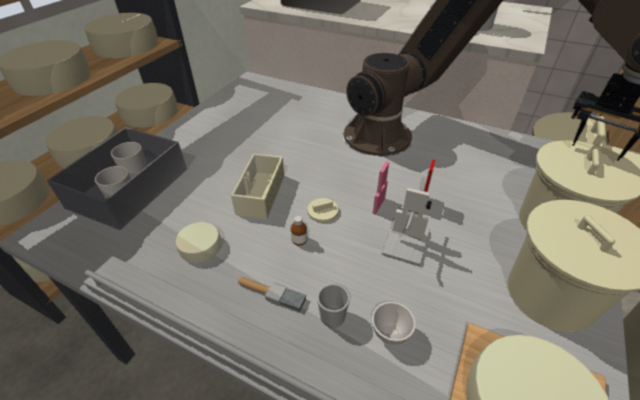

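View pics/top0.png

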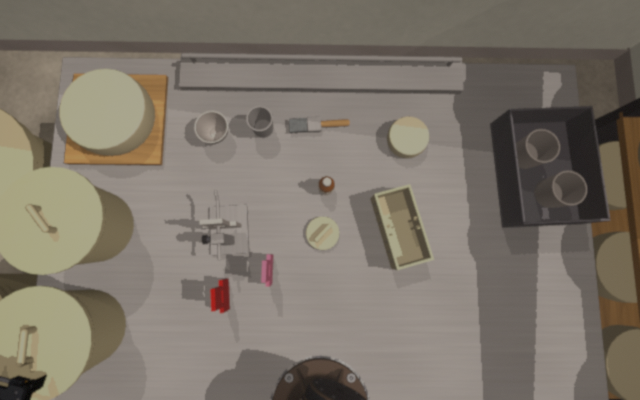

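Candidates for the plate: pink one at scene (381,188) / top (267,270), red one at scene (430,178) / top (221,296), and the white one on the stand at scene (415,205) / top (212,222). White is the one described. The mould is at top (403,227). Next is one close crop covering the stand and the mould.

```bash
python3 - <<'E'
import cv2,numpy as np
s=cv2.imread("pics/scene0.png");t=cv2.imread("pics/top0.png")
f=lambda im,x,y,w,h,k:cv2.resize(im[y:y+h,x:x+w],None,fx=k,fy=k,interpolation=cv2.INTER_CUBIC)
a=f(s,370,160,100,75+30,4)[:300*2]; b=f(t,180,190,100,105,4)
c=f(t,365,175,80,60+24,0.0+3.571) ; d=f(s,225,145,80,84,3.571)
def pad(x,h,w): 
    o=np.zeros((h,w,3),np.uint8); o[:min(h,x.shape[0]),:min(w,x.shape[1])]=x[:h,:w]; return o
cv2.imwrite("pics/c1.png",np.hstack([pad(a,420,400),pad(b,420,400)]))
E
```

```text
(no output)
```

View pics/c1.png

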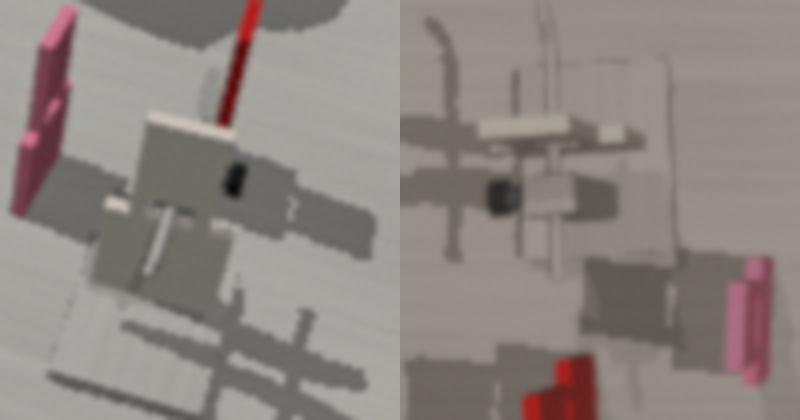

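The left half (scene) shows the white plate hanging on the hook in front of the post, with the rod through its window. The right half (top) shows the tab top at about full px (199–223, 219–225), the post top at (217,238) and the hook pointing up the image to about (216,191).

```bash
cat > h.py <<'E'
import numpy as np, cv2
from workcell import ctrl
from scipy.spatial.transform import Rotation as Ro
def bp(m,uv,z):
    uv=np.atleast_2d(uv).astype(float)
    d=np.c_[uv,np.ones(len(uv))]@np.linalg.inv(m["K"]).T@m["R"]
    c=-m["R"].T@m["t"]
    return c+d*((z-c[2])/d[:,2])[:,None]
def pj(m,X):
    p=(np.atleast_2d(X)@m["R"].T+m["t"])@m["K"].T
    return p[:,:2]/p[:,2:]
def tool(s): q=s["eef_rot"]; return Ro.from_quat(np.r_[q[1:],q[0]])
E
python3 - <<'E'
from h import *
np.set_printoptions(precision=1,suppress=True)
m=ctrl.camera_model("top"); s=ctrl.camera_model("scene")
print("cam",-m["R"].T@m["t"],-s["R"].T@s["t"])
print("tabtop",bp(m,[[199.5,220.5],[222.2,219]],189))
print("tabtop near",bp(m,[[199.8,225],[222.5,223.5]],189))
print("tab scene",bp(s,[[407,188],[428,194]],189))
print("shoulder",bp(m,[[235,222.5]],113))
print("post",bp(m,[[217.5,238]],140))
print("base",bp(m,[[247,204.5],[248,256],[210,206]],12))
print("rod base, tip",bp(m,[[218.3,228]],125),bp(m,[[216,191]],142))
c=bp(m,[[375,193],[411,186],[432,262],[397,269]],76);print("mould",c,c.mean(0),
 np.degrees(np.arctan2(*(c[0]+c[1]-c[2]-c[3])[[1,0]])))
E
```

```text
cam [ 383.2   16.5 1035.1] [1154.3  340.6  778.5]
tabtop [[460.2 273.1 189. ]
 [463.9 222.9 189. ]]
tabtop near [[450.2 271.9 189. ]
 [453.9 221.8 189. ]]
tab scene [[458.2 222.5 189. ]
 [457.2 272.2 189. ]]
shoulder [[462.9 210.2 113. ]]
post [[423.9 243.9 140. ]]
base [[520.7 200.9  12. ]
 [382.6 193.5  12. ]
 [515.9 300.5  12. ]]
rod base, tip [[448.4 246.9 125. ]] [[535.1 252.  142. ]]
mould [[ 544.4 -137.4   76. ]
 [ 563.4 -230.9   76. ]
 [ 370.1 -277.9   76. ]
 [ 352.5 -189.4   76. ]] [ 457.6 -208.9   76. ] 14.422082132303053
```

```bash
cat >> h.py <<'E'
def down(yaw,tilt=0):
    # tool y along yaw, z down; tilt = plate top leaning back (-x)
    y=np.array([np.cos(yaw),np.sin(yaw),0]);z=np.array([0,0,-1.]);x=np.cross(y,z)
    return Ro.from_matrix(np.c_[x,y,z])*Ro.from_rotvec([-tilt,0,0])
def go(p,yaw,tilt=0,s=None):
    s=s or ctrl.observe(); R=tool(s)
    d=R.inv().apply(np.array(p)-s["tool_pos"])/10
    w=(R.inv()*down(yaw,tilt)).as_rotvec()
    print("shift cm",d.round(2),"rot",w.round(3)); 
E
python3 - <<'E'
from h import *
go([452,247,300],.05)
E
```

```text
shift cm [-38.25 -27.99  -8.56] rot [-1.000e-03  1.000e-03  1.287e+00]
```

>>> {"method": "jog_arm", "body": {"targets": [[[0,0,-4],[0,0,0.12]],[[-2,-1.5,-8],[0,0,0.24]],[[-5,-3.5,-8.5],[0,0,0.36]],[[-8,-6,-8.5],[0,0,0.48]],[[-11,-8,-8.5],[0,0,0.6]]]}}

```text
clock: 0.52
tool_pos: [233.6, 503.2, 300.3]
eef_rot: [0.0, 0.407, 0.913, 0.001]
force: [0.1, 1.0, -0.5]
gripper_width: 95.1
finger_force: 0.0
```

```bash
python3 - <<'E'
from h import *
go([452,247,300],.05)
E
```

```text
shift cm [-3.365e+01 -8.800e-01  2.000e-02] rot [ 0.001 -0.001  0.682]
```

>>> {"method": "jog_arm", "body": {"targets": [[[-4,-0.1,0],[0,0,0.12]],[[-8,-0.2,0],[0,0,0.24]],[[-12,-0.3,0],[0,0,0.36]],[[-16,-0.4,0],[0,0,0.48]],[[-19,-0.5,0],[0,0,0.6]]]}}

```text
clock: 0.93
tool_pos: [358.5, 358.4, 299.5]
eef_rot: [0.0, 0.66, 0.752, -0.0]
force: [0.8, 0.7, -0.2]
gripper_width: 95.2
finger_force: 0.0
```

```bash
python3 - <<'E'
from h import *
go([452,247,300],.05)
E
```

```text
shift cm [-12.26   7.82  -0.04] rot [-0.    0.    0.08]
```

>>> {"method": "jog_arm", "body": {"targets": [[[-3.3,2.1,0],[0,0,0.08]],[[-6.6,4.2,0],[0,0,0.08]],[[-9.5,6,0],[0,0,0.08]],[[-12.3,7.8,0],[0,0,0.08]],[[-12.3,7.8,0],[0,0,0.08]]]}}

```text
clock: 1.35
tool_pos: [454.1, 245.9, 299.2]
eef_rot: [0.0, 0.688, 0.726, -0.0]
force: [-0.4, -0.3, -0.2]
gripper_width: 95.1
finger_force: 0.0
```

```bash
python3 - <<'E'
from h import *
import pickle
m=ctrl.camera_model("wrist"); im=ctrl.capture("wrist")[:,:,::-1]
pickle.dump(m,open("w1.pkl","wb")); cv2.imwrite("pics/w1.png",im)
print(-m["R"].T@m["t"],m["R"],ctrl.observe()["tool_pos"])
E
```

```text
[448.48731387 325.39770012 467.77684565] [[ 9.98667805e-01  5.15985941e-02 -4.47283537e-04]
 [ 4.96514668e-02 -9.58549940e-01  2.80565046e-01]
 [ 1.40480183e-02 -2.80213487e-01 -9.59834910e-01]] [452.669533   247.48731922 299.21472878]
```

View pics/w1.png

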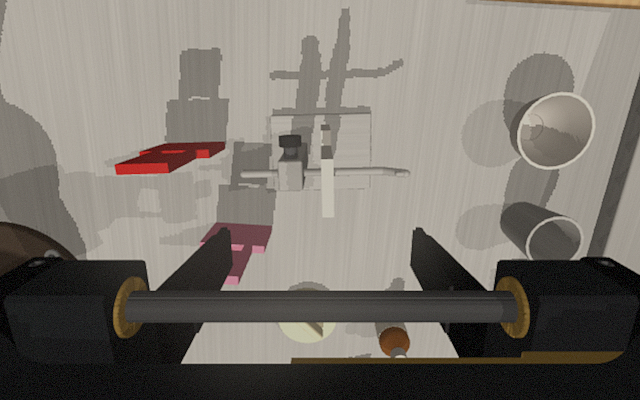

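The wrist view shows the white tab top as the strip at (328,158–216). The rod leaves the post at (302,173), has an elbow near (386,170) and a tip near (409,174). A zoomed crop will sharpen this.

```bash
python3 - <<'E'
import cv2
im=cv2.imread("pics/w1.png")[110:230,230:420]
cv2.imwrite("pics/w1c.png",cv2.resize(im,None,fx=4,fy=4,interpolation=cv2.INTER_CUBIC))
E
```

```text
(no output)
```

View pics/w1c.png

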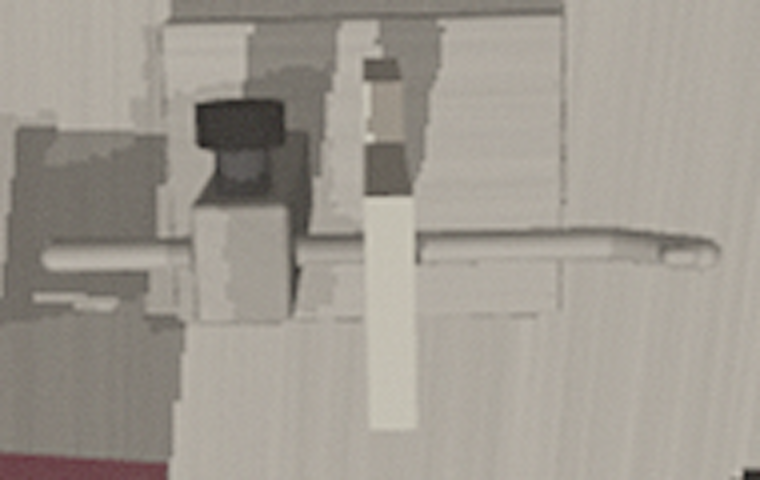

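The crop gives the tab-top corners at (365,195), (415,194), (370,430) and (418,428), the post-top corners at (194,207)–(293,320), the elbow at about (612,243) and the tip at (718,250).

```bash
python3 - <<'E'
from h import *
import pickle
np.set_printoptions(precision=1,suppress=True)
m=pickle.load(open("w1.pkl","rb"))
f=lambda l:np.array(l)/4+[230-.375,110-.375]
c=bp(m,f([[365,195],[415,194],[370,430],[418,428]]),189)
print("tab",c,c.mean(0)); a=c[0]+c[1]-c[2]-c[3]; print("yaw of -y dir",np.degrees(np.arctan2(-a[0],a[1])))
p=bp(m,f([[194,207],[290,205],[198,322],[293,320]]),140); print("post",p.mean(0))
e=bp(m,f([[297,250],[612,243]]),125);print("rod",e, np.degrees(np.arctan2(*(e[1]-e[0])[[1,0]])))
t=bp(m,f([[718,250]]),140); print(t)
for q in (e[0],e[1],t[0]): print(np.hypot(*(q-p.mean(0))[:2]))
go([c.mean(0)[0],c.mean(0)[1],240],.05)
E
```

```text
tab [[450.9 273.8 189. ]
 [461.  274.5 189. ]
 [454.6 223.7 189. ]
 [464.7 224.7 189. ]] [457.8 249.2 189. ]
yaw of -y dir 4.204318284151853
post [423.2 246.5 140. ]
rod [[435.2 247.2 125. ]
 [513.8 253.  125. ]] 4.265610642514216
[[536.4 255.8 140. ]]
12.07266729467705
90.84667329885193
113.64231104944747
shift cm [0.1 0.5 5.9] rot [-0.  0.  0.]
```

```bash
python3 - <<'E'
from h import *
go([457.8,249.2,158],.074)
E
```

```text
shift cm [ 0.15  0.53 14.12] rot [-0.001  0.    -0.021]
```

>>> {"method": "jog_arm", "body": {"targets": [[[0.15,0.53,3],[0,0,-0.021]],[[0.15,0.53,6],[0,0,-0.021]],[[0.15,0.53,9],[0,0,-0.021]],[[0.15,0.53,10],[0,0,-0.021]],[[0.15,0.53,10],[0,0,-0.021]]], "hand": 5, "squeeze": 15}}

```text
clock: 1.82
tool_pos: [455.2, 251.5, 197.7]
eef_rot: [-0.001, 0.679, 0.734, -0.002]
force: [0.9, -0.1, -0.7]
gripper_width: 67.1
finger_force: 0.0
```

```bash
python3 - <<'E'
from h import *
go([457.8,249.2,158],.074)
m=ctrl.camera_model("wrist"); im=ctrl.capture("wrist")[:,:,::-1]
p=pj(m,[457.8,249.2,189]);print(p)
cv2.imwrite("pics/w2.png",im[40:300,180:560])
E
```

```text
shift cm [-0.25  0.26  3.97] rot [-0.004  0.001  0.005]
[[328.40596187 246.8799952 ]]
```

View pics/w2.png

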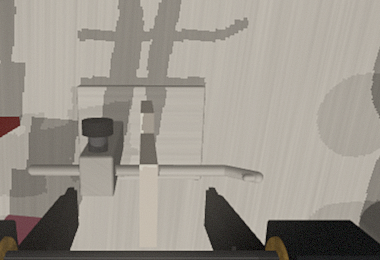

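>>> {"method": "jog_arm", "body": {"targets": [[[-0.15,0.2,1.5],[-0.002,0,0]],[[-0.15,0.2,3],[-0.002,0,0]],[[-0.15,0.2,4],[-0.002,0,0]],[[-0.15,0.2,4],[-0.002,0,0]],[[-0.15,0.2,4],[-0.002,0,0]]], "hand": 5}}

```text
clock: 2.28
tool_pos: [458.9, 250.3, 160.5]
eef_rot: [0.001, 0.679, 0.734, 0.001]
force: [-0.3, 0.4, -0.1]
gripper_width: 49.7
finger_force: 0.0
```

```bash
python3 - <<'E'
from h import *
for i in range(4):
    s=ctrl.observe(); go([457.8,249.2,158],.074,0,s); print(s["tool_pos"],s["qpos"],s["gripper_width"],s["force"]); ctrl.capture("top")
E
```

```text
shift cm [-0.1  -0.12  0.25] rot [ 0.003 -0.     0.004]
[458.88499176 250.26312337 160.53709222] [ 3.73124294e-01  4.12932709e-01  1.87205871e+00 -6.46414673e-04
  8.53924988e-01  2.95291682e-01] 49.7350498836476 [-0.25428638  0.4349257  -0.095974  ]
shift cm [-0.1  -0.13  0.28] rot [ 0.003 -0.001  0.004]
[459.05198575 250.29733015 160.7818799 ] [ 3.73069365e-01  4.12574339e-01  1.87185100e+00 -6.49061099e-04
  8.53806149e-01  2.95257273e-01] 49.786446397326195 [-0.00657537 -0.37145948  0.64395325]
shift cm [-0.1  -0.14  0.28] rot [ 0.004 -0.001  0.004]
[459.09408272 250.25712673 160.82243414] [ 3.72964852e-01  4.12445902e-01  1.87194378e+00 -6.42209070e-04
  8.53562375e-01  2.95263985e-01] 50.17126490547625 [-0.27422776 -0.80069013  0.61635559]
shift cm [-0.09 -0.13  0.27] rot [ 0.004 -0.001  0.004]
[459.02614439 250.19347    160.72251389] [ 3.72902116e-01  4.12493718e-01  1.87220962e+00 -6.52047436e-04
  8.53328467e-01  2.95224425e-01] 49.93406848399133 [ 0.46144384 -0.40995694  0.03450261]
```

>>> {"method": "jog_arm", "body": {"targets": [[[-0.1,-0.13,0.25],[0.004,0,0.004]],[[-0.1,-0.13,0.25],[0.004,0,0.004]]]}}

```text
clock: 2.65
tool_pos: [457.3, 248.7, 157.2]
eef_rot: [-0.001, 0.681, 0.733, -0.001]
force: [-0.2, -0.7, -0.3]
gripper_width: 50.1
finger_force: 0.0
```

>>> {"method": "jog_arm", "body": {"targets": [[[0,0,0],[0,0,0]],[[0,0,0],[0,0,0]],[[0,0,0],[0,0,0]],[[0,0,0],[0,0,0]],[[0,0,0],[0,0,0]]], "hand": 0, "squeeze": 25}}

```text
clock: 3.07
tool_pos: [457.4, 248.8, 157.1]
eef_rot: [-0.001, 0.68, 0.733, -0.001]
force: [0.3, 0.9, 0.2]
gripper_width: 22.2
finger_force: 0.0
```

```bash
python3 - <<'E'
from h import *
for i in range(2):
    s=ctrl.observe(); print(s["tool_pos"],s["gripper_width"],s["force"],s["finger_force"],s["ft_torque"]); ctrl.capture("top")
go([457.8,249.2,158],.074)
E
```

```text
[457.43074248 248.82145284 157.1416514 ] 22.177373667329217 [0.25835096 0.8668719  0.19566701] 0.0 [-0.13815327  0.05233895 -0.0334779 ]
[457.43740693 248.81530088 157.13275719] 18.286120613949116 [0.1667931  0.59578759 0.64542817] 0.0 [-0.07427032  0.01055071 -0.02345521]
shift cm [ 0.04  0.04 -0.09] rot [-0.002 -0.    -0.   ]
```

>>> {"method": "jog_arm", "body": {"targets": [[[0,0,0],[0,0,0]],[[0,0,0],[0,0,0]],[[0,0,0],[0,0,0]],[[0,0,0],[0,0,0]]]}}

```text
clock: 3.5
tool_pos: [457.4, 248.9, 157.2]
eef_rot: [-0.001, 0.68, 0.733, -0.001]
force: [-0.0, 0.0, 0.8]
gripper_width: 9.7
finger_force: 25.0
```

```bash
cat >> h.py <<'E'
S0=np.array([423.2,246.5,0]); YAW=.074; UX=np.array([np.cos(YAW),np.sin(YAW),0]); WO=36.1
def plan(W):   # rows (x,z of window in stand frame mm, tilt deg)
    s=ctrl.observe(); R=tool(s)
    w=s["tool_pos"]+WO*R.apply([0,0,1])-S0; z=R.apply([0,0,1])
    print("now W x,y,z",(w@UX).round(1),(-w[0]*UX[1]+w[1]*UX[0]).round(1),w[2].round(1),"tilt",np.degrees(np.arctan2(z@UX,-z[2])).round(1),"F",s["force"].round(2),"T",s["ft_torque"].round(2),s["gripper_width"].round(1),s["finger_force"])
    for x,zz,t in W:
        r=down(YAW,np.radians(t)); p=S0+x*UX+[0,0,zz]-WO*r.apply([0,0,1])
        d=R.inv().apply(p-s["tool_pos"])/10; v=(R.inv()*r).as_rotvec()
        print([d.round(2).tolist(),v.round(3).tolist()])
E
python3 - <<'E'
from h import *
plan([(34.5,121,0),(34.5,122.5,0),(34.5,124,0),(34.5,125,0)])
# clearance check of path past the hook, elbow E, angle a
def clear(path,E,a):
    a=np.radians(a); d=np.array([np.cos(a),np.sin(a)]); n=np.array([-d[1],d[0]]); e=np.array([E,125.])
    pts=[(np.array([x,125.]),4) for x in np.arange(12,E,.5)]+[(e+d*k,4) for k in np.arange(0,24.1,.5)]
    pts+=[(e+d*k+n*j,0) for k in (15.5,18,20.5,) for j in (0,4,8)]
    out=[]
    for x,z,t in path:
        t=np.radians(t);u=np.array([np.cos(t),np.sin(t)]);v=np.array([-u[1],u[0]]); m=9
        for p,r in pts:
            q=p-[x,z]; 
            if abs(q@u)<5+r*0.5: m=min(m,8-abs(q@v)-r)
        out.append(round(float(m),1))
    return out
from scipy.interpolate import interp1d
def path(E,a):
    A=np.radians(a);d=np.array([np.cos(A),np.sin(A)]);n=np.array([-d[1],d[0]]);e=np.array([E,125.])
    P=[(E-30,125,0),(E-15,125,10),(E-6,125,14),(E,125.3,18),(E+3,127,24),]
    for s,t,o in((6,30,1),(9,a,1.7),(12,a,2),(15,a,2),(18,a,2),(21,a,2),(24,a,2),(30,a,2),(36,a,2),(45,a,2)):
        w=e+s*d+o*n;P.append((w[0],w[1],t))
    return P
P=path(91,37); print(np.round(P,1).tolist())
for E in(89,91,93):
  for al in(32,37,42): print(E,al,clear(P,E,al))
E
```

```text
Traceback (most recent call last):
  File "h.py", line 26, in plan
    print("now W x,y,z",(w@UX).round(1),(-w[0]*UX[1]+w[1]*UX[0]).round(1),w[2].round(1),"tilt",np.degrees(np.arctan2(z@UX,-z[2])).round(1),"F",s["force"].round(2),"T",s["ft_torque"].round(2),s["gripper_width"].round(1),s["finger_force"])
                                                                                                                                                                                               ^^^^^^^^^^^^^^^^^^^^^^^^
AttributeError: 'float' object has no attribute 'round'
```

```bash
sed -i 's/s\["gripper_width"\].round(1)/round(s["gripper_width"],1)/' h.py
cat > path.py <<'E'
from h import *
def clear(path,E,a):
    a=np.radians(a); d=np.array([np.cos(a),np.sin(a)]); n=np.array([-d[1],d[0]]); e=np.array([E,125.])
    pts=[(np.array([x,125.]),4) for x in np.arange(12,E,.5)]+[(e+d*k,4) for k in np.arange(0,24.1,.5)]
    pts+=[(e+d*k+n*j,0) for k in (15.5,18,20.5,) for j in (0,4,8)]
    out=[]
    for x,z,t in path:
        t=np.radians(t);u=np.array([np.cos(t),np.sin(t)]);v=np.array([-u[1],u[0]]); m=9
        for p,r in pts:
            q=p-[x,z]; 
            if abs(q@u)<5+r*0.5: m=min(m,8-abs(q@v)-r)
        out.append(round(float(m),1))
    return out
def path(E,a):
    A=np.radians(a);d=np.array([np.cos(A),np.sin(A)]);n=np.array([-d[1],d[0]]);e=np.array([E,125.])
    P=[(E-30,125,0),(E-15,125,10),(E-6,125,14),(E,125.3,18),(E+3,127,24),]
    for s,t,o in((6,30,1),(9,a,1.7),(12,a,2),(15,a,2),(18,a,2),(21,a,2),(24,a,2),(30,a,2),(36,a,2),(45,a,2)):
        w=e+s*d+o*n;P.append((w[0],w[1],t))
    return P
P=path(91,37)
E
python3 - <<'E'
from path import *
plan([(34.5,121,0),(34.5,122.5,0),(34.5,124,0),(34.5,125,0)])
print(np.round(P,1).tolist())
for E in(89,91,93):
  for al in(32,37,42): print(E,al,clear(P,E,al))
E
```

```text
now W x,y,z 34.3 -0.2 121.1 tilt -0.1 F [-0.01  0.    0.79] T [-0.04  0.03  0.01] 9.7 24.999957382678986
[[0.02, 0.02, 0.01], [-0.002, -0.0, 0.0]]
[[0.02, 0.02, -0.14], [-0.002, -0.0, 0.0]]
[[0.02, 0.02, -0.29], [-0.002, -0.0, 0.0]]
[[0.02, 0.02, -0.39], [-0.002, -0.0, 0.0]]
[[61.0, 125.0, 0.0], [76.0, 125.0, 10.0], [85.0, 125.0, 14.0], [91.0, 125.3, 18.0], [94.0, 127.0, 24.0], [95.2, 129.4, 30.0], [97.2, 131.8, 37.0], [99.4, 133.8, 37.0], [101.8, 135.6, 37.0], [104.2, 137.4, 37.0], [106.6, 139.2, 37.0], [109.0, 141.0, 37.0], [113.8, 144.7, 37.0], [118.5, 148.3, 37.0], [125.7, 153.7, 37.0]]
89 32 [4.0, 2.8, 2.3, 1.5, 2.1, 3.3, 2.0, 1.4, 1.2, 1.1, 1.1, 1.1, 9.0, 9.0, 9.0]
89 37 [4.0, 2.8, 2.3, 0.6, 1.0, 3.0, 0.5, 0.8, 0.8, 0.8, 0.8, 3.2, 9.0, 9.0, 9.0]
89 42 [4.0, 2.8, 2.3, -0.2, -0.2, 1.7, -0.8, -0.7, -1.0, -1.0, -1.0, 2.7, 9.0, 9.0, 9.0]
91 32 [4.0, 2.8, 2.3, 2.1, 3.1, 2.3, 0.9, 0.3, 0.1, -0.1, -0.1, -0.1, -0.1, 9.0, 9.0]
91 37 [4.0, 2.8, 2.3, 1.8, 2.2, 2.3, 2.3, 2.0, 2.0, 2.0, 2.0, 2.0, 2.0, 9.0, 9.0]
91 42 [4.0, 2.8, 2.3, 1.2, 1.2, 2.3, 2.5, 0.7, 0.2, 0.2, 0.2, 0.2, 3.9, 9.0, 9.0]
93 32 [4.0, 2.8, 2.3, 2.1, 2.6, 1.3, -0.1, -0.7, -0.9, -1.2, -1.3, -1.3, -1.3, 9.0, 9.0]
93 37 [4.0, 2.8, 2.3, 2.1, 2.6, 1.3, 1.1, 0.8, 0.8, 0.8, 0.8, 0.8, 0.8, 9.0, 9.0]
93 42 [4.0, 2.8, 2.3, 2.1, 2.6, 1.3, 1.1, 1.1, 1.4, 1.4, 1.4, 1.4, 2.7, 9.0, 9.0]
```

>>> {"method": "jog_arm", "body": {"targets": [[[0,0,-0.1],[0,0,0]],[[0.02,0.02,-0.2],[0,0,0]],[[0.02,0.02,-0.3],[0,0,0]],[[0.02,0.02,-0.39],[0,0,0]],[[0.02,0.02,-0.39],[0,0,0]]]}}

```text
clock: 3.92
tool_pos: [457.6, 249.1, 161.2]
eef_rot: [-0.001, 0.68, 0.733, -0.001]
force: [0.8, 0.3, -2.5]
gripper_width: 10.0
finger_force: 25.0
```

```bash
python3 - <<'E'
from path import *
plan([(43,125,0),(52,125,3),(61,125,6),(70,125,8),(76,125,10)])
E
```

```text
now W x,y,z 34.5 0.0 125.1 tilt -0.1 F [ 0.76  0.25 -2.49] T [-0.11  0.03  0.  ] 10.0 24.999665915966034
[[0.0, 0.85, 0.01], [-0.002, -0.0, -0.0]]
[[0.0, 1.56, 0.01], [-0.054, -0.0, -0.0]]
[[0.0, 2.27, 0.03], [-0.107, -0.0, -0.0]]
[[0.0, 3.04, 0.04], [-0.141, -0.0, -0.0]]
[[0.0, 3.52, 0.06], [-0.176, -0.0, -0.0]]
```

>>> {"method": "jog_arm", "body": {"targets": [[[0,0.8,0],[0,0,0]],[[0,1.56,0.01],[-0.054,0,0]],[[0,2.27,0.03],[-0.107,0,0]],[[0,3.04,0.04],[-0.141,0,0]],[[0,3.52,0.06],[-0.176,0,0]]]}}

```text
clock: 4.33
tool_pos: [493.8, 251.8, 160.4]
eef_rot: [0.06, 0.678, 0.73, 0.065]
force: [-0.2, -0.7, -0.9]
gripper_width: 9.9
finger_force: 25.0
```

```bash
python3 - <<'E'
from path import *
ctrl.capture("scene")
plan([(80,125,12),(85,125,14)])
m=ctrl.camera_model("wrist"); im=ctrl.capture("wrist")[:,:,::-1]
import pickle; pickle.dump(m,open("w3.pkl","wb")); 
e=S0+91*UX+[0,0,125]; c,v=int(pj(m,e)[0,0]),int(pj(m,e)[0,1]); print(c,v,m["R"],-m["R"].T@m["t"])
x0,y0=c-80,v-70;print(x0,y0)
cv2.imwrite("pics/w3.png",cv2.resize(im[max(y0,0):y0+120,x0:x0+160],None,fx=5,fy=5,interpolation=cv2.INTER_CUBIC))
E
```

```text
now W x,y,z 77.0 -0.0 124.7 tilt 10.2 F [ 0.2   1.58 -1.84] T [-0.13  0.19 -0.01] 9.6 24.999865293502808
[[0.0, 0.18, 0.03], [-0.031, -0.0, -0.0]]
[[0.0, 0.55, 0.12], [-0.066, -0.0, -0.0]]
345 222 [[ 0.98174391  0.07100154  0.17645873]
 [ 0.02005184 -0.96118092  0.27518933]
 [ 0.18914763 -0.26662713 -0.94505722]] [456.38921986 328.69428654 326.18966788]
265 152
```

View pics/w3.png

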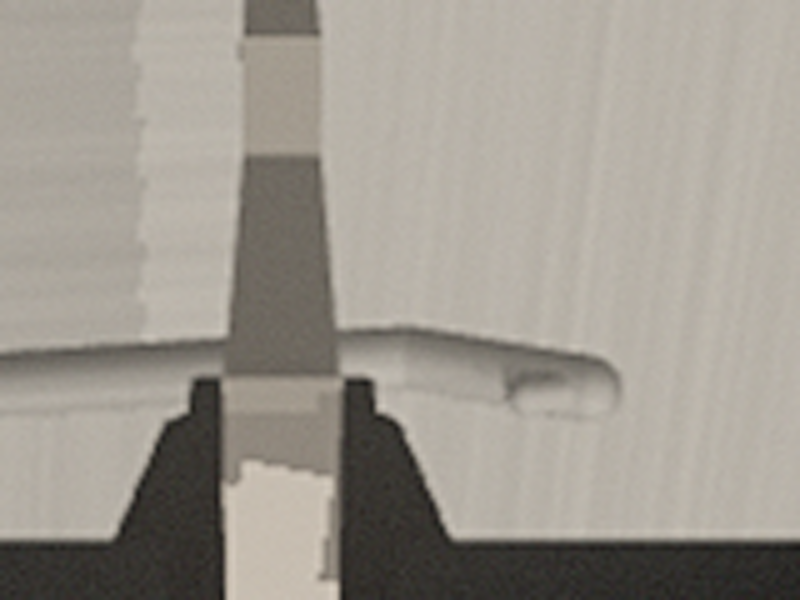

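This crop shows the elbow seam at crop (405,357), the rising rod going to a rounded end at (620,388), and the barb on top near (540,385). I'll fit the elbow position and the angle.

```bash
python3 - <<'E'
from path import *
import pickle
m=pickle.load(open("w3.pkl","rb"))
for E in(91,92):
  for a in(32,35,38,41,44):
    A=np.radians(a);e=S0+E*UX+[0,0,125];t=e+24*(np.cos(A)*UX+[0,0,np.sin(A)])
    u=t+4*(np.cos(A)*UX+[0,0,np.sin(A)])
    q=(pj(m,[e-20*UX,e,t,u])-[265,152])*5+2
    print(E,a,q.round(0).tolist(),"slope",((q[2]-q[1])[1]/(q[2]-q[1])[0]).round(3))
E
```

```text
91 32 [[250.0, 367.0], [406.0, 357.0], [594.0, 383.0], [627.0, 388.0]] slope 0.139
91 35 [[250.0, 367.0], [406.0, 357.0], [592.0, 387.0], [625.0, 392.0]] slope 0.16
91 38 [[250.0, 367.0], [406.0, 357.0], [589.0, 390.0], [621.0, 396.0]] slope 0.182
91 41 [[250.0, 367.0], [406.0, 357.0], [585.0, 394.0], [617.0, 400.0]] slope 0.205
91 44 [[250.0, 367.0], [406.0, 357.0], [581.0, 397.0], [613.0, 404.0]] slope 0.229
92 32 [[257.0, 367.0], [414.0, 356.0], [602.0, 382.0], [635.0, 387.0]] slope 0.138
92 35 [[257.0, 367.0], [414.0, 356.0], [600.0, 386.0], [633.0, 391.0]] slope 0.159
92 38 [[257.0, 367.0], [414.0, 356.0], [597.0, 390.0], [629.0, 395.0]] slope 0.181
92 41 [[257.0, 367.0], [414.0, 356.0], [593.0, 393.0], [625.0, 400.0]] slope 0.204
92 44 [[257.0, 367.0], [414.0, 356.0], [589.0, 396.0], [621.0, 404.0]] slope 0.228
```

```bash
sed -i 's/^P=.*/P=path(91,35.5)/' path.py; python3 - <<'E'
from path import *
print(np.round(P,1).tolist())
print(clear(P,91,35.5))
plan([(80,125,12),(83,125,13.5),(86,125,15),(89,125.1,17),(91,125.3,18)])
E
```

```text
[[61.0, 125.0, 0.0], [76.0, 125.0, 10.0], [85.0, 125.0, 14.0], [91.0, 125.3, 18.0], [94.0, 127.0, 24.0], [95.3, 129.3, 30.0], [97.3, 131.6, 35.5], [99.6, 133.6, 35.5], [102.1, 135.3, 35.5], [104.5, 137.1, 35.5], [106.9, 138.8, 35.5], [109.4, 140.6, 35.5], [114.3, 144.0, 35.5], [119.1, 147.5, 35.5], [126.5, 152.8, 35.5]]
[4.0, 2.8, 2.3, 2.1, 2.5, 2.4, 2.3, 2.0, 2.0, 2.0, 2.0, 2.0, 2.0, 9.0, 9.0]
now W x,y,z 76.2 -0.0 124.7 tilt 10.0 F [-0.62 -1.16 -1.53] T [-0.14  0.26 -0.02] 9.8 24.999774992465973
[[0.0, 0.25, 0.03], [-0.035, 0.0, 0.0]]
[[0.0, 0.45, 0.09], [-0.061, 0.0, 0.0]]
[[0.0, 0.65, 0.15], [-0.087, 0.0, 0.0]]
[[0.0, 0.83, 0.21], [-0.122, 0.0, 0.0]]
[[0.0, 0.96, 0.23], [-0.14, 0.0, 0.0]]
```

>>> {"method": "jog_arm", "body": {"targets": [[[0,0.25,0.03],[-0.035,0,0]],[[0,0.45,0.09],[-0.061,0,0]],[[0,0.65,0.15],[-0.087,0,0]],[[0,0.83,0.21],[-0.122,0,0]],[[0,0.96,0.23],[-0.14,0,0]]]}}

```text
clock: 4.85
tool_pos: [502.5, 252.3, 159.6]
eef_rot: [0.107, 0.672, 0.724, 0.115]
force: [0.0, 0.7, -0.9]
gripper_width: 9.9
finger_force: 25.0
```

```bash
python3 - <<'E'
from path import *
ctrl.capture("scene"); ctrl.capture("scene");
plan([(92.5,126,21),(94,127,24),(94.6,128.2,27),(95.3,129.3,30),(96.3,130.5,33)])
E
```

```text
now W x,y,z 90.5 -0.1 125.2 tilt 17.9 F [ 0.94 -0.43 -1.08] T [-0.14  0.36 -0.01] 9.9 24.999695420265198
[[0.01, 0.02, -0.01], [-0.054, 0.0, 0.0]]
[[0.01, 0.01, -0.04], [-0.106, 0.0, 0.0]]
[[0.01, -0.08, -0.11], [-0.158, 0.0, 0.0]]
[[0.01, -0.17, -0.16], [-0.211, 0.0, 0.0]]
[[0.01, -0.22, -0.2], [-0.263, 0.0, 0.0]]
```

No contact so far. Continuing.

>>> {"method": "jog_arm", "body": {"targets": [[[0.01,0.02,-0.01],[-0.054,0,0]],[[0.01,0.01,-0.04],[-0.106,0,0]],[[0.01,-0.08,-0.11],[-0.158,0,0]],[[0.01,-0.17,-0.16],[-0.211,0,0]],[[0.01,-0.22,-0.2],[-0.263,0,0]]]}}

```text
clock: 5.37
tool_pos: [501.2, 250.3, 161.0]
eef_rot: [0.186, 0.656, 0.705, 0.195]
force: [0.7, -1.5, -2.5]
gripper_width: 9.5
finger_force: 25.0
```

```bash
python3 - <<'E'
from path import *
ctrl.capture("scene"); ctrl.capture("scene");
plan([(97.3,131.6,35.5),(98.5,132.6,35.5),(99.6,133.6,35.5),(100.8,134.5,35.5),(102.1,135.3,35.5)])
E
```

```text
now W x,y,z 96.6 -2.6 129.9 tilt 31.1 F [-0.86  0.14 -1.57] T [-0.15  0.57  0.02] 9.7 24.999950230121613
[[0.22, -0.12, -0.1], [-0.076, 0.009, 0.0]]
[[0.22, 0.03, -0.12], [-0.076, 0.009, 0.0]]
[[0.22, 0.18, -0.15], [-0.076, 0.009, 0.0]]
[[0.22, 0.33, -0.17], [-0.076, 0.009, 0.0]]
[[0.22, 0.48, -0.17], [-0.076, 0.009, 0.0]]
```

>>> {"method": "jog_arm", "body": {"targets": [[[0,0,0],[0,0,0]],[[0,0,0],[0,0,0]]]}}

```text
clock: 5.63
tool_pos: [501.8, 250.4, 161.2]
eef_rot: [0.185, 0.657, 0.705, 0.194]
force: [0.7, -0.2, -1.7]
gripper_width: 10.0
finger_force: 25.0
```

```bash
python3 - <<'E'
from path import *
ctrl.capture("scene");print(ctrl.observe()["qpos"].round(3),ctrl.observe()["dq"].round(3))
plan([(97.3,131.6,35.5),(98.5,132.6,35.5),(99.6,133.6,35.5),(100.8,134.5,35.5),(102.1,135.3,35.5)])
E
```

```text
[ 0.438  0.368  2.111 -0.91   0.245  1.212] [ 0.002 -0.002  0.004 -0.027 -0.008  0.03 ]
now W x,y,z 97.3 -2.2 130.3 tilt 31.1 F [ 0.    0.71 -1.89] T [-0.15  0.55 -0.02] 9.9 24.999709725379944
[[0.19, -0.21, -0.11], [-0.076, 0.008, -0.001]]
[[0.19, -0.05, -0.13], [-0.076, 0.008, -0.001]]
[[0.19, 0.09, -0.16], [-0.076, 0.008, -0.001]]
[[0.19, 0.24, -0.17], [-0.076, 0.008, -0.001]]
[[0.19, 0.4, -0.17], [-0.076, 0.008, -0.001]]
```

The wrist is near its q4 limit here, with q5 at 0.245. A tilt of about 31° should still clear the barb, so I'll check that.

```bash
cat >> path.py <<'E'
def seg(ss,t,o=2,E=91,a=35.5):
    A=np.radians(a);d=np.array([np.cos(A),np.sin(A)]);n=np.array([-d[1],d[0]])
    return [(*(np.array([E,125.])+s*d+o*n),t) for s in ss]
E
python3 - <<'E'
from path import *
print(clear([(97.3,130.3,31.1)],91,35.5))
for o in(1,1.5,2): 
  for a in (33,35.5,38): print(o,a,clear(seg([8,10,12,14,16,18,20,22,24,27],31.5,o),91,a))
plan(seg([8,9.5,11,12.5,14],31.3,1.7))
E
```

```text
[2.8]
1 33 [2.5, 2.4, 1.4, 1.5, 1.6, 1.7, 1.9, 1.9, 1.8, 1.6]
1 35.5 [2.5, 0.6, 0.8, 0.7, 0.7, 0.8, 1.0, 1.1, 1.3, 2.5]
1 38 [2.6, -0.0, 0.1, -0.0, -0.2, -0.0, 0.1, 0.3, 0.4, 3.4]
1.5 33 [2.0, 1.9, 1.8, 1.7, 1.6, 1.5, 1.4, 1.4, 1.3, 1.1]
1.5 35.5 [2.0, 2.0, 1.3, 1.2, 1.2, 1.3, 1.5, 1.6, 1.8, 2.0]
1.5 38 [2.1, 0.5, 0.6, 0.5, 0.3, 0.5, 0.6, 0.8, 0.9, 2.9]
2 33 [1.5, 1.4, 1.3, 1.2, 1.1, 1.0, 1.0, 0.9, 0.8, 0.6]
2 35.5 [1.5, 1.5, 1.5, 1.5, 1.5, 1.5, 1.5, 1.5, 1.5, 1.5]
2 38 [1.6, 1.0, 1.1, 1.0, 0.8, 1.0, 1.1, 1.3, 1.4, 2.4]
now W x,y,z 97.3 -2.2 130.3 tilt 31.1 F [ 0.    0.71 -1.89] T [-0.15  0.55 -0.02] 9.9 24.999709725379944
[[0.19, -0.04, -0.11], [-0.003, 0.008, -0.001]]
[[0.19, 0.11, -0.12], [-0.003, 0.008, -0.001]]
[[0.19, 0.26, -0.13], [-0.003, 0.008, -0.001]]
[[0.19, 0.41, -0.14], [-0.003, 0.008, -0.001]]
[[0.19, 0.56, -0.15], [-0.003, 0.008, -0.001]]
```

>>> {"method": "jog_arm", "body": {"targets": [[[0.1,-0.04,-0.11],[0,0,0]],[[0.15,0.11,-0.12],[0,0,0]],[[0.15,0.26,-0.13],[0,0,0]],[[0.15,0.26,-0.13],[0,0,0]]]}}

```text
clock: 6.02
tool_pos: [503.1, 252.2, 163.7]
eef_rot: [0.185, 0.656, 0.705, 0.195]
force: [-0.0, 0.1, -1.5]
gripper_width: 9.8
finger_force: 25.0
```

```bash
python3 - <<'E'
from path import *
ctrl.capture("scene");print(ctrl.observe()["qpos"].round(3),ctrl.observe()["dq"].round(3))
plan(seg([12.5,14,16,18,20],31.5,1.8))
E
```

```text
[ 0.44   0.365  2.104 -0.887  0.251  1.19 ] [-0.     0.001  0.006 -0.014 -0.001  0.016]
now W x,y,z 98.6 -0.6 132.7 tilt 31.2 F [ 0.98  0.18 -1.76] T [-0.12  0.53  0.01] 9.9 24.99971777200699
[[0.03, 0.16, -0.01], [-0.006, 0.007, -0.001]]
[[0.03, 0.31, -0.02], [-0.006, 0.007, -0.001]]
[[0.03, 0.51, -0.03], [-0.006, 0.007, -0.001]]
[[0.03, 0.71, -0.05], [-0.006, 0.007, -0.001]]
[[0.03, 0.91, -0.06], [-0.006, 0.007, -0.001]]
```

>>> {"method": "jog_arm", "body": {"targets": [[[0.03,0.16,-0.01],[-0.006,0,0]],[[0.03,0.31,-0.02],[-0.006,0,0]],[[0.03,0.5,-0.03],[-0.006,0,0]],[[0.03,0.5,-0.03],[-0.006,0,0]]]}}

```text
clock: 6.4
tool_pos: [507.2, 252.7, 166.6]
eef_rot: [0.187, 0.656, 0.704, 0.197]
force: [-0.3, 0.1, -1.2]
gripper_width: 10.0
finger_force: 25.0
```

```bash
python3 - <<'E'
from path import *
ctrl.capture("scene");print(ctrl.observe()["qpos"].round(3))
plan(seg([17,19,21,23,25],32,1.9))
E
```

```text
[ 0.439  0.365  2.097 -0.884  0.253  1.184]
now W x,y,z 102.9 -0.3 135.7 tilt 31.5 F [-0.52  0.26 -2.3 ] T [-0.08  0.51  0.01] 9.7 24.999693632125854
[[0.0, 0.08, -0.02], [-0.009, 0.007, -0.001]]
[[0.0, 0.28, -0.03], [-0.009, 0.007, -0.001]]
[[0.0, 0.48, -0.05], [-0.009, 0.007, -0.001]]
[[0.0, 0.68, -0.06], [-0.009, 0.007, -0.001]]
[[0.0, 0.88, -0.08], [-0.009, 0.007, -0.001]]
```

>>> {"method": "jog_arm", "body": {"targets": [[[0,0.1,-0.02],[-0.009,0,0]],[[0,0.28,-0.03],[-0.009,0,0]],[[0,0.48,-0.05],[-0.009,0,0]],[[0,0.68,-0.06],[-0.009,0,0]],[[0,0.68,-0.06],[-0.009,0,0]]]}}

```text
clock: 6.87
tool_pos: [512.7, 253.2, 170.7]
eef_rot: [0.19, 0.655, 0.703, 0.2]
force: [-0.1, 0.3, -1.6]
gripper_width: 9.8
finger_force: 25.0
```

```bash
python3 - <<'E'
from path import *
ctrl.capture("scene");print(ctrl.observe()["qpos"].round(3))
plan(seg([25,28,31,35,40],32,1.9))
E
```

```text
[ 0.436  0.363  2.087 -0.882  0.255  1.178]
now W x,y,z 108.7 -0.3 139.9 tilt 32.0 F [-0.18  0.5  -1.04] T [-0.17  0.58 -0.05] 9.8 24.999741911888123
[[0.0, 0.2, -0.01], [0.0, 0.007, -0.001]]
[[0.0, 0.49, -0.03], [0.0, 0.007, -0.001]]
[[0.0, 0.79, -0.05], [0.0, 0.007, -0.001]]
[[0.0, 1.19, -0.07], [0.0, 0.007, -0.001]]
[[0.0, 1.69, -0.11], [0.0, 0.007, -0.001]]
```

>>> {"method": "jog_arm", "body": {"targets": [[[0,0.2,-0.01],[0,0,0]],[[0,0.49,-0.03],[0,0,0]],[[0,0.79,-0.05],[0,0,0]],[[0,1.2,-0.07],[0,0,0]],[[0,1.7,-0.11],[0,0,0]]]}}

```text
clock: 7.33
tool_pos: [526.2, 254.1, 180.4]
eef_rot: [0.19, 0.655, 0.704, 0.2]
force: [-0.2, 0.8, -1.9]
gripper_width: 10.3
finger_force: 25.0
```

```bash
python3 - <<'E'
from path import *
ctrl.capture("scene");
plan([(130,156,32),(136,160,32),(142,163,32),(150,165,32),(160,165,32)])
E
```

```text
now W x,y,z 123.4 -0.1 150.6 tilt 32.1 F [ 0.15  0.43 -1.65] T [-0.09  0.48 -0.04] 9.7 24.99963641166687
[[-0.01, 0.85, -0.11], [0.001, 0.007, -0.001]]
[[-0.01, 1.57, -0.13], [0.001, 0.007, -0.001]]
[[-0.01, 2.24, -0.07], [0.001, 0.007, -0.001]]
[[-0.01, 3.02, 0.19], [0.001, 0.007, -0.001]]
[[-0.0, 3.87, 0.72], [0.001, 0.007, -0.001]]
```

>>> {"method": "jog_arm", "body": {"targets": [[[0,0.8,0],[0,0,0]],[[0,2,0],[0,0,0]],[[0,3.5,0],[0,0,0]],[[0,5,-1],[0,0,0]],[[0,6,-3],[0.05,0,0]]]}}

```text
clock: 7.8
tool_pos: [560.6, 256.6, 235.9]
eef_rot: [0.173, 0.66, 0.709, 0.18]
force: [0.0, -1.0, -2.6]
gripper_width: 9.4
finger_force: 25.0
```

```bash
python3 - <<'E'
from path import *
plan([])
go([570,240,265],.074)
E
```

```text
now W x,y,z 155.3 -0.4 204.3 tilt 28.9 F [ 0.03 -0.99 -2.55] T [-0.24  0.51 -0.06] 9.4 24.99949961900711
shift cm [-1.74  2.12 -2.14] rot [ 0.505  0.008 -0.002]
```

>>> {"method": "jog_arm", "body": {"targets": [[[-0.4,0.5,-0.5],[0.1,0,0]],[[-0.8,1,-1],[0.2,0,0]],[[-1.2,1.5,-1.5],[0.3,0,0]],[[-1.7,2.1,-2.1],[0.4,0,0]],[[-1.7,2.1,-2.1],[0.5,0.008,0]]]}}

```text
clock: 8.22
tool_pos: [571.0, 240.4, 268.7]
eef_rot: [0.001, 0.681, 0.732, 0.004]
force: [-0.0, -1.1, -0.4]
gripper_width: 9.9
finger_force: 25.0
```

```bash
python3 - <<'E'
from path import *
ctrl.capture("scene"); print(ctrl.observe()["qpos"].round(3))
go([458,-209,265],.252)
E
```

```text
[0.289 0.439 1.503 0.004 1.2   0.217]
shift cm [-44.   -14.55   0.06] rot [-0.001 -0.004 -0.181]
```

>>> {"method": "jog_arm", "body": {"targets": [[[-3,-1.2,0],[0,0,0]],[[-6.5,-2.5,0],[0,0,0]],[[-10,-4,0],[0,0,0]],[[-13.5,-5.5,0],[0,0,0]],[[-17,-7,0],[0,0,0]]]}}

```text
clock: 8.68
tool_pos: [511.5, 64.8, 264.9]
eef_rot: [0.003, 0.681, 0.732, 0.004]
force: [1.4, -0.0, -1.2]
gripper_width: 10.0
finger_force: 25.0
```

>>> {"method": "jog_arm", "body": {"targets": [[[-3.5,-1.4,0],[0,0,-0.04]],[[-7,-2.8,0],[0,0,-0.08]],[[-10.5,-4.2,0],[0,0,-0.12]],[[-14,-5.6,0],[0,0,-0.16]],[[-17,-7,0],[0,0,-0.18]]]}}

```text
clock: 9.1
tool_pos: [453.9, -110.3, 264.2]
eef_rot: [0.004, 0.612, 0.791, 0.004]
force: [0.8, -1.0, -2.5]
gripper_width: 9.6
finger_force: 25.0
```

```bash
python3 - <<'E'
from path import *
go([410,-221,265],.252)
E
```

```text
shift cm [-9.61 -7.03 -0.13] rot [0.01  0.002 0.002]
```

>>> {"method": "jog_arm", "body": {"targets": [[[-2.5,-2,0],[0.01,0,0]],[[-5,-4,0],[0.01,0,0]],[[-7.5,-5.5,0],[0.01,0,0]],[[-9.6,-7,0],[0.01,0,0]],[[-9.6,-7,0],[0.01,0,0]]]}}

```text
clock: 9.52
tool_pos: [409.8, -222.0, 263.5]
eef_rot: [0.001, 0.614, 0.789, -0.001]
force: [0.6, 0.7, -1.6]
gripper_width: 10.0
finger_force: 25.0
```

```bash
python3 - <<'E'
from h import *
import pickle
ctrl.capture("scene");ctrl.capture("scene")
m=ctrl.camera_model("wrist"); im=ctrl.capture("wrist")[:,:,::-1]
pickle.dump(m,open("w4.pkl","wb")); cv2.imwrite("pics/w4full.png",im)
print(pj(m,[[457.6,-208.9,76]]),ctrl.observe()["tool_pos"],ctrl.observe()["eef_rot"])
cv2.imwrite("pics/w4.png",cv2.resize(im[40:260,220:520],None,fx=2.6,fy=2.6,interpolation=cv2.INTER_CUBIC))
E
```

```text
[[368.93442386 173.16632894]] [ 410.80388135 -218.60818947  263.56089768] [-6.61371484e-05  6.13099684e-01  7.90005446e-01 -4.08830455e-04]
```

View pics/w4.png

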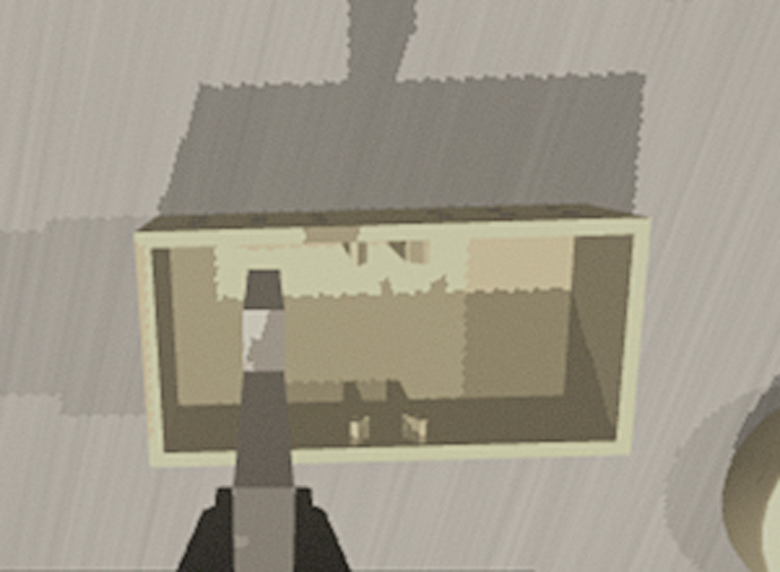

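The mould's top rim corners are at crop (135,233), (650,217), (632,455) and (152,466). The rib pairs are at (358/416,430) and (357/415,250), so the slot is midway between them.

```bash
python3 - <<'E'
from h import *
import pickle
np.set_printoptions(precision=1,suppress=True)
m=pickle.load(open("w4.pkl","rb"))
f=lambda l:(np.array(l)+.5)/2.6-.5+[220,40]
c=bp(m,f([[135,233],[650,217],[632,455],[152,466]]),76)
print(c,c.mean(0),[np.linalg.norm(c[i]-c[(i+1)%4]) for i in range(4)])
for a,b in((0,1),(3,2)): print(np.degrees(np.arctan2(*(c[b]-c[a])[[1,0]])))
# diagonal intersection robust centre; rib tops at z~70
r=bp(m,f([[358,428],[416,428],[357,250],[415,250]]),68); print(r,(r[0]+r[1])/2,(r[2]+r[3])/2,r.mean(0))
s=ctrl.observe();print(s["tool_pos"]); 
ang=np.arctan2(*(tool(s).apply([0,1,0]))[[1,0]]);print(ang)
E
```

```text
[[ 350.1 -189.6   76. ]
 [ 540.7 -135.    76. ]
 [ 568.5 -228.    76. ]
 [ 376.8 -281.7   76. ]] [ 459.  -208.6   76. ] [np.float64(198.32347910709316), np.float64(97.06236343125826), np.float64(199.08096433036857), np.float64(95.8604910006499)]
15.968624916449176
15.624319814407896
[[ 456.7 -246.9   68. ]
 [ 480.3 -240.9   68. ]
 [ 436.  -175.5   68. ]
 [ 458.4 -169.9   68. ]] [ 468.5 -243.9   68. ] [ 447.2 -172.7   68. ] [ 457.9 -208.3   68. ]
[ 410.8 -218.6  263.6]
0.2508395116860477
```

```bash
python3 - <<'E'
from h import *
go([458.5,-208.5,202],.278)
E
```

```text
shift cm [-0.2   4.88  6.15] rot [-0.001  0.    -0.027]
```

>>> {"method": "jog_arm", "body": {"targets": [[[-0.1,1.6,1],[0,0,-0.027]],[[-0.2,3.2,2.2],[0,0,-0.027]],[[-0.2,4.88,4],[0,0,-0.027]],[[-0.2,4.88,5.5],[0,0,-0.027]],[[-0.2,4.88,6.15],[0,0,-0.027]]]}}

```text
clock: 10.08
tool_pos: [458.9, -206.9, 200.3]
eef_rot: [-0.001, 0.601, 0.799, -0.001]
force: [-0.7, -0.1, -1.7]
gripper_width: 9.5
finger_force: 25.0
```

```bash
python3 - <<'E'
from h import *
ctrl.capture("scene");ctrl.capture("scene")
m=ctrl.camera_model("wrist"); im=ctrl.capture("wrist")[:,:,::-1]
cv2.imwrite("pics/w5.png",cv2.resize(im[80:260,230:440],None,fx=3.2,fy=3.2,interpolation=cv2.INTER_CUBIC))
ctrl.capture("scene")
s=ctrl.observe();print(s["tool_pos"],s["force"],s["ft_torque"]);go([458.5,-208.5,170],.278)
E
```

```text
[ 458.76829098 -208.40718803  202.86791265] [ 0.44031454  0.08225907 -0.94112566] [-0.08007178  0.03792427  0.03147738]
shift cm [-0.   -0.03  3.29] rot [-0.001  0.     0.001]
```

View pics/w5.png

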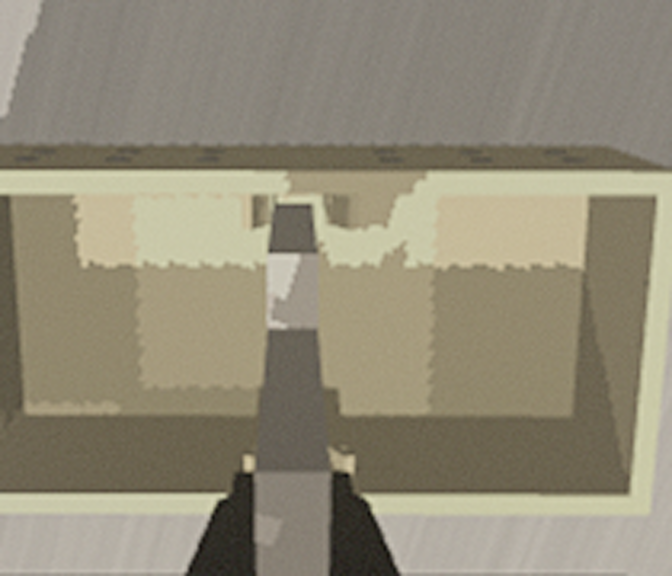

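The plate is centred between the far ribs (about 265/335) and the near ribs (247/345), square to the mould. Lowering it gently now.

>>> {"method": "jog_arm", "body": {"targets": [[[0,-0.02,0.7],[0,0,0]],[[0,-0.02,1.4],[0,0,0]],[[0,-0.02,2.1],[0,0,0]],[[0,-0.02,2.7],[0,0,0]],[[0,-0.02,3.3],[0,0,0]]]}}

```text
clock: 10.7
tool_pos: [458.2, -208.8, 168.5]
eef_rot: [-0.001, 0.602, 0.798, -0.0]
force: [-0.0, -0.7, -0.4]
gripper_width: 10.0
finger_force: 25.0
```

```bash
python3 - <<'E'
from h import *
ctrl.capture("scene");ctrl.capture("scene")
for i in range(3):
    s=ctrl.observe();print(s["tool_pos"],s["force"],s["ft_torque"],s["gripper_width"]);ctrl.capture("scene")
go([458.5,-208.5,126],.278)
E
```

```text
[ 458.08248775 -208.63517423  168.15300831] [ 0.59265012  0.00229733 -1.93103713] [-0.0379722   0.009763   -0.02853187] 9.983145619050873
[ 458.26403879 -208.73187558  168.66835049] [ 0.00692163  0.63324866 -0.79746713] [-0.10254135  0.03918601 -0.03083561] 9.638703699397595
[ 458.40614348 -208.81208201  169.07092001] [-0.14104504 -0.43039175 -0.96275338] [-0.09897419  0.02188102 -0.04738918] 9.513488299284743
shift cm [0.03 0.02 4.33] rot [-0.001 -0.     0.001]
```

>>> {"method": "jog_arm", "body": {"targets": [[[0.02,0.02,0.8],[0,0,0]],[[0.02,0.02,1.6],[0,0,0]],[[0.02,0.02,2.4],[0,0,0]],[[0.02,0.02,3.1],[0,0,0]],[[0.02,0.02,3.7],[0,0,0]]]}}

```text
clock: 11.37
tool_pos: [458.3, -208.4, 131.1]
eef_rot: [-0.001, 0.602, 0.798, -0.0]
force: [0.6, -0.7, -1.6]
gripper_width: 9.9
finger_force: 25.0
```

>>> {"method": "jog_arm", "body": {"targets": [[[0,0,0.2],[0,0,0]],[[0,0,0.4],[0,0,0]],[[0,0,0.4],[0,0,0]],[[0,0,0.4],[0,0,0]]]}}

```text
clock: 11.7
tool_pos: [458.6, -208.6, 128.3]
eef_rot: [-0.0, 0.602, 0.798, -0.0]
force: [-0.3, -0.2, -1.7]
gripper_width: 10.1
finger_force: 25.0
```

```bash
python3 - <<'E'
from h import *
for i in range(3):
    s=ctrl.observe();print(s["tool_pos"],s["force"],s["ft_torque"],s["gripper_width"]);ctrl.capture("scene")
go([458.5,-208.5,121],.278)
E
```

```text
[ 458.5912011  -208.56995455  128.2977644 ] [-0.27196841 -0.15988782 -1.65103847] [-0.05589057  0.01622863  0.0048513 ] 10.075301788671064
[ 458.63261355 -208.59643116  128.443937  ] [-0.46546891  0.20942134 -2.32737085] [-0.09624135  0.01130676  0.01391655] 9.800900602797192
[ 458.63089714 -208.61496596  128.48838603] [-1.1119956  -0.25087416 -1.19501065] [-0.07410179  0.01052121 -0.00338213] 9.978462866274931
shift cm [ 0.02 -0.01  0.75] rot [-0.001  0.     0.001]
```

>>> {"method": "jog_arm", "body": {"targets": [[[0,0,0.15],[0,0,0]],[[0,0,0.3],[0,0,0]],[[0,0,0.45],[0,0,0]],[[0,0,0.6],[0,0,0]],[[0,0,0.7],[0,0,0]]], "squeeze": 8}}

```text
clock: 12.27
tool_pos: [458.4, -208.5, 121.0]
eef_rot: [-0.001, 0.602, 0.798, -0.0]
force: [0.8, 0.9, -0.8]
gripper_width: 9.7
finger_force: 8.0
```

>>> {"method": "jog_arm", "body": {"targets": [[[0,0,0.05],[0,0,0]],[[0,0,0.1],[0,0,0]],[[0,0,0.1],[0,0,0]]]}}

```text
clock: 12.52
tool_pos: [458.5, -208.5, 120.3]
eef_rot: [-0.0, 0.602, 0.798, -0.0]
force: [-0.2, -0.0, 1.4]
gripper_width: 10.2
finger_force: 8.0
```

```bash
python3 - <<'E'
from h import *
for i in range(3):
    s=ctrl.observe();print(s["tool_pos"],s["force"],s["ft_torque"],s["gripper_width"]);ctrl.capture("scene")
E
```

```text
[ 458.4640503  -208.49928033  120.34094898] [-0.22843056 -0.04897     1.37665274] [ 0.02969474  0.21836608 -0.00489655] 10.246675496210827
[ 458.49180823 -208.49400418  120.32646899] [-0.47796489  0.94743286  1.09257209] [-0.00355994  0.22155524 -0.07785291] 10.218662649265092
[ 458.48422037 -208.51555981  120.32815457] [-1.18220964  1.12383678  2.48642766] [ 0.03576251  0.21856246 -0.02177833] 10.292227118345298
```

>>> {"method": "jog_arm", "body": {"targets": [[[0,0,0.05],[0,0,0]],[[0,0,0.05],[0,0,0]]]}}

```text
clock: 12.83
tool_pos: [458.6, -208.5, 120.2]
eef_rot: [-0.0, 0.602, 0.798, -0.0]
force: [-2.3, 1.4, 8.3]
gripper_width: 9.9
finger_force: 8.0
```

>>> {"method": "jog_arm", "body": {"targets": [[[0,0,0],[0,0,0]],[[0,0,0],[0,0,0]],[[0,0,0],[0,0,0]],[[0,0,0],[0,0,0]],[[0,0,0],[0,0,0]]], "hand": 4}}

```text
clock: 13.25
tool_pos: [458.5, -208.6, 119.6]
eef_rot: [-0.0, 0.602, 0.798, -0.0]
force: [0.1, 0.0, -0.6]
gripper_width: 37.0
finger_force: 0.0
```

>>> {"method": "jog_arm", "body": {"targets": [[[0,0,-1],[0,0,0]],[[0,0,-3],[0,0,0]],[[0,0,-6],[0,0,0]],[[0,0,-9],[0,0,0]],[[0,0,-11],[0,0,0]]]}}

```text
clock: 13.67
tool_pos: [458.9, -208.7, 233.0]
eef_rot: [0.001, 0.602, 0.798, -0.0]
force: [-0.3, -0.2, 0.3]
gripper_width: 39.7
finger_force: 0.0
```

```bash
python3 - <<'E'
from h import *
ctrl.capture("scene");ctrl.capture("scene")
m=ctrl.camera_model("wrist"); im=ctrl.capture("wrist")[:,:,::-1]
c=[458.5,-208.5]; u=np.array([np.cos(.278),np.sin(.278)]); v=np.array([-u[1],u[0]])
q=pj(m,[[*(c+a*u+b*v),152] for a,b in((-5,-25),(5,-25),(5,25),(-5,25))]); print(q.round(1))
cv2.polylines(im:=im.copy(),[np.round(q).astype(int)],True,(0,0,255),1)
cv2.imwrite("pics/w6.png",cv2.resize(im[60:260,180:480],None,fx=2.6,fy=2.6,interpolation=cv2.INTER_CUBIC))
print(ctrl.observe()["tool_pos"],ctrl.observe()["force"])
E
```

```text
[[315.  232.3]
 [328.  232.3]
 [328.3 168.6]
 [314.6 168.6]]
[ 458.97649237 -208.70055452  231.54445877] [-1.19930073  0.76664926 -0.92117431]
```

View pics/w6.png

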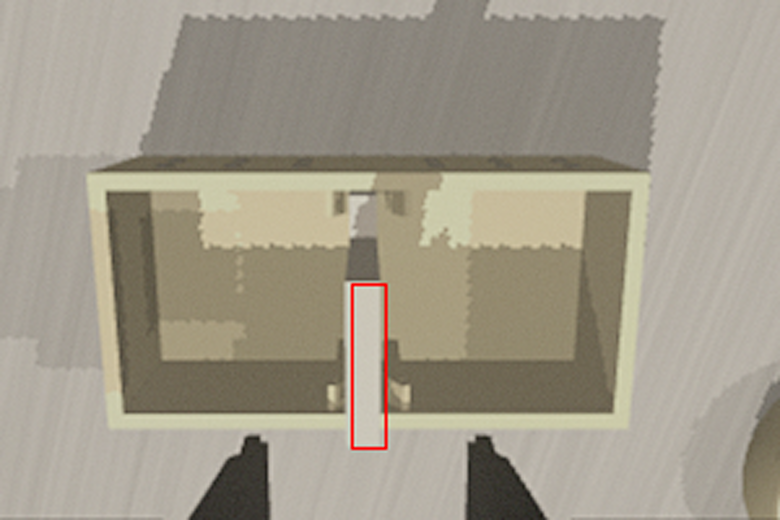

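The plate stands in the slot between the ribs. Its tab top (crop x 347–383, y 282–448) matches the outline predicted for home on the floor to about 2 mm, and the gripper is clear.

```bash
python3 -c "
from workcell import ctrl
print(ctrl.job_done())"
```

```text
the job is handed in; nothing more can be done
None
```

I took the white divider off the hook with no contact felt, lowered it into the mould's guide slot until it met the floor at the expected height, let go, and handed the job in at about 14 s; the hand-in returned no verdict.

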